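# Gather loose parts in the spout corner of a pouring tray and hold it ready to pour

### The arm

A 7-joint arm with a two-finger parallel gripper is mounted at the origin on a cart in front of the work surface, level with it; the furniture and walls round the work are solid. World frame = base frame: x ahead of the robot, y to its left, z up, the work surface at z = 0. Lengths are in m, angles in rad, forces in N, time in s.
With the tool pointing down it reaches from about 0.425 to 0.925 m from the base axis. Payload 6.8 kg.
Tool frame: the origin (TCP) lies midway between the tips of the shut fingers; the grasp point (between the pads) lies 19 mm behind it; z points along the fingers, y is the direction in which the jaws open and shut (so a half turn about z gives the same grasp; the last joint's range is limited). The gripper opens to 85 mm and grips with 20 to 120 N. Pads are 22 mm wide; open, the fingers measure 114 mm over their backs; the gripper's body (76 mm by 85 mm) begins 54 mm behind the grasp point. The pads swing forward as they close: fully open they stand 13 mm farther back than shut.
Start: joints at [1.02, 0.477, 0.022, 1.555, -0.011, 1.109, -0.083], TCP at [0.289, -0.61, 0.202] pointing down, gripper open.
Joint ranges: [-2.96, 2.96], [-0.34, 2.1], [-1.41, 1.46], [0.24, 2.44], [-1.37, 4.51], [0.17, 1.92], [-2.96, 2.96]. Speed limits (rad/s): [2.39, 2.39, 3.14, 3.14, 3.14, 3.14, 3.14].

### API

Orientations are given as a unit quaternion [w, x, y, z].
In Python, from station import status, eyes, workorder gives the robot as it stands. The module is installed in compiled form; this text tells all that it offers.
- The arm moves only by the shell command python3 -m jog 'ROWS' [FORCE]. ROWS is text: rows parted by semicolons, each of 7 numbers parted by spaces: the shift along the tool's x, y, z in m, then the turn, a rotation vector about the tool's x, y, z in degrees, then the finger opening in m, from 0 to 0.0854. In form: dx dy dz rx ry rz jaw; .... A call has 1 to 5 rows; each row is the pose to reach, as a shift and turn from the pose commanded when the call began, along the tool's axes at that moment; what a row does not reach only later rows make up. A row lasts 1/10 s, in which the tool goes at most 50 mm and 8.59 degrees, less where a joint would pass 70% of its speed; a pose out of reach is approached as far as the arm can. A call with a gripper value outside its range is refused whole. The fingers move at their own pace and stop on an object; FORCE is the grip in N (left out, the last holds). Time passes only in rows, so rows that repeat a pose let the fingers close. It gives the time, the measured TCP pose, the force and the opening at its end, in the units of the state.
- status.get_obs(): the state, without advancing time (a new reading comes with each control period).
- eyes.read_camera(name): name is "side" or "top"; returns a dict with "image" (400x640x3 uint8, red, green, blue), "intrinsics" (3x3 intrinsics, pixels), "position" and "orientation" of the camera in the world. Camera axes: x right, y up, looking along -z (the intrinsics and any distortion apply to the point x, -y, -z); pixel columns grow to the right and rows downward; lengths in m; the calibration is good to about 2 mm. A picture is of the moment at which its call begins. There is no depth.
- workorder.hand_in(): hands the job in, once; it reports no verdict.
The state is a dict: "t": time; "q": joint angles; "joint_vel": joint speeds; "joint_torque": joint torques, N m; "eef_pos": TCP position; "tool_rot": TCP orientation; "contact_force": force on the tool from outside, world axes, zero at the start; "torque": the same for the moment, N m; "gripper_width": opening from 0.0 (shut) to 1.0 (fully open).
Only numpy, scipy, OpenCV 4.12 (cv2) and the standard library are available. Lean on these libraries where they do the work, as an engineer would, in place of code of your own. Each camera call takes 0.05 s, during which the arm holds its last target.

### The job

The knobs and nuts off a front panel lie scattered in the small square pouring tray. Snap the sprung gate on its corner spout shut while the tray stands on the bench, then lift the tray by its handle and tip it towards the spout until every part has slid down into that corner. Finish still holding it like that, steady and well tilted, with the gate shut and the spout a good 10 cm above the bench so that I can get a bag under it; leave the other things on the bench where they are.

Things in the scene. Friction and masses are not known exactly. Their poses are not given: they have to be found in the camera images.
- tray: Loose square tray of grey sheet steel, 150 x 150 mm, rim 40 mm above the bench, 3 mm walls, about 0.45 kg, on rubber feet; inner floor 6 mm up. Origin at the centre of its underside, x and y along its walls, z up. Its (+x, +y) corner is cut off at 45 degrees and carries the spout: the pouring direction is the level direction from this origin to spout_lip.
- tray_grip (a point): Centre of the handle's black grip, on the tray's middle axis, 96 mm above its underside. The handle is a fixed steel strap arching over the tray; the grip is a straight bar along the tray's y axis, 112 mm long, 15 mm thick (along the tray's x), 22 mm high, with 75 mm of free space below it. Axes as the tray's.
- spout_lip (a point): Middle of the spout's open end, at its underside (tray frame: x = y = 76.5 mm, z = 3 mm), 108 mm from the tray's middle axis. The spout is a channel 44 mm wide (38 mm inside) with 33 mm high sides that projects 24 mm from the cut-off corner along the diagonal. Axes as the tray's.
- gather (a point): Middle of the cut-off corner, where the spout begins, 6 mm above the inner floor (tray frame: x = y = 59.5 mm, z = 12 mm): the parts gather round it. They are smooth: tilted towards the spout they start to slide at about 8 degrees, along a wall at about 15; at 35 degrees all come down in a second or two. Over 50 degrees they could spill over the rim.
- spout_gate (a joint): Sprung steel gate on the spout: 0 = open (as at the start), 1.75 = shut. Its level hinge pin is 95 mm from the tray's middle axis, 40 mm up. An L of sheet 50 mm wide: 17 mm from pin to bend, then a 40 mm leaf. Shut, the leaf hangs across the mouth; open, it sticks out nearly level, 62 mm up. A spring pulls it open below 0.8 rad and snaps it shut above; a 3 to 5 N push near the leaf's end swings it.
- gate_press (a point): Point on the outer face of the gate's leaf, 4 mm from its free end, at mid-width; moves with the gate. Open, it is on top of the leaf, 125 mm from the tray's middle axis in the pouring direction, 62 mm above the bench: push straight down here or a few mm beyond, at least 20 mm (nearer the pin takes more force). Shut, the gate's top is flat, 44 mm above the bench.
- knob_1_mid (a point): Centre of a loose turned aluminium control knob, 22 mm across the skirt, 15.5 mm high, 14 g, standing on its skirt on the tray's floor; it starts anywhere away from the spout corner.
- nut_1_mid (a point): Centre of a loose steel hex nut, 18 mm across flats, 10 mm thick, 15 g, lying flat on the tray's floor; it starts anywhere away from the spout corner.
- knob_2_mid (a point): Centre of a loose turned aluminium control knob, 22 mm across the skirt, 15.5 mm high, 14 g, standing on its skirt on the tray's floor; it starts anywhere away from the spout corner.
- nut_2_mid (a point): Centre of a loose steel hex nut, 18 mm across flats, 10 mm thick, 15 g, lying flat on the tray's floor; it starts anywhere away from the spout corner.
- knob_3_mid (a point): Centre of a loose turned aluminium control knob, 22 mm across the skirt, 15.5 mm high, 14 g, standing on its skirt on the tray's floor; it starts anywhere away from the spout corner.
- nut_3_mid (a point): Centre of a loose steel hex nut, 18 mm across flats, 10 mm thick, 15 g, lying flat on the tray's floor; it starts anywhere away from the spout corner.
- cutters_mid (a point): Middle of a bystander, to be left alone: pair of side cutters with red handles, 145 x 50 x 11 mm, lying to the right of the tray.
- motor_mid (a point): Middle of a bystander, to be left alone: small capstan motor, 37 mm across, 41 mm high, to the right of the tray.
- driver_mid (a point): Middle of a bystander, to be left alone: screwdriver with a yellow handle, 198 mm long, 27 mm high, lying on the left in front of the tray.

How it is judged:
On the way, in this order (a step that is already met when the one before it is completed fails the run):
1. the gate is snapped shut while the tray stands level on the bench (value of joint spout_gate above 1.62 rad and height (world z) of tray below 0.01 m and angle between tray's own z axis and vertical below 0.1 rad), for 0.2 s.
2. the tray is held up by its handle, clear of the bench, with the gate shut (value of joint spout_gate above 1.62 rad and height (world z) of each of spout_lip, tray above 0.03 m and contact force between the fingers and tray above 1 N), for 0.2 s.
At the end, for the whole second after the job is handed in: the gripper holds the tray by its handle, at rest, tilted between 0.35 and 1.0 rad (20 and 57 degrees), the spout's lip more than 70 mm above the bench and the grip below 0.40 m, the gate shut (above 1.62 rad), and the middle of every one of the six parts within 75 mm of the point gather (value of joint spout_gate above 1.62 rad and contact force between the fingers and tray above 1 N and height (world z) of spout_lip above 0.07 m and height (world z) of tray_grip below 0.4 m and angle between tray's own z axis and vertical between 0.35 and 1 rad and linear speed of tray below 0.03 m/s and angular speed of tray below 0.15 rad/s and distance between each of knob_1_mid, nut_1_mid, knob_2_mid, nut_2_mid, knob_3_mid, nut_3_mid and gather below 0.075 m); the arm keeps its last pose, push and grip.
It fails at once if the side cutters is pushed away (distance of cutters_mid from where it was at the start of the episode above 0.04 m).
It fails at once if the motor is pushed away (distance of motor_mid from where it was at the start of the episode above 0.04 m).
It fails at once if the screwdriver is pushed away (distance of driver_mid from where it was at the start of the episode above 0.04 m).
It also fails if it takes over 48 s, if anything falls off the work surface, if the arm or the gripper's body presses on something with over 40 N, if the wrist force passes 120 N, or if a joint passes its speed limit or range.

## Working session

There is one attempt and no reset: what is moved stays moved. The work goes in short steps, Python scripts to look and compute and a shell command to move; the robot and the scene stay as the last step left them, time stands still between calls to the robot, and variables do not carry over. Pictures are saved under pics/ and viewed, and the job is handed in when it is done.

```bash
mkdir -p pics
python3 - <<'E'
from station import status, eyes
import cv2
o=status.get_obs()
print(o)
for n in("side","top"):
    c=eyes.read_camera(n); cv2.imwrite(f"pics/{n}0.png",c["image"][:,:,::-1]); print(n,c["intrinsics"],c["position"],c["orientation"],c.keys())
E
```

```text
{'t': 0.0, 'q': array([ 1.01989542,  0.47780488,  0.02234981,  1.55641986, -0.01147086,
        1.10928662, -0.08308244]), 'joint_vel': array([-9.15830152e-05, -3.44936658e-04, -5.90205900e-05, -5.85902998e-04,
        5.45012408e-04,  7.72868945e-04,  1.18225049e-04]), 'joint_torque': array([-8.39477943e-04, -5.96447468e+01,  1.60735600e+00, -2.81189042e+01,
        1.23822302e-02,  9.37973469e-03,  1.31543768e-06]), 'eef_pos': array([ 0.28892208, -0.60935061,  0.20103609]), 'tool_rot': array([-8.51756875e-04,  9.75585701e-01,  2.19617254e-01, -2.75483422e-04]), 'contact_force': array([ 0.86066824,  0.32314222, -0.13893079]), 'torque': array([ 0.03442166,  0.00818823, -0.0502487 ]), 'gripper_width': 1.0006588597622414}
side [[470.22629235   0.         315.66027846]
 [  0.         470.22629235 197.46821953]
 [  0.           0.           1.        ]] [-0.13208724  0.71446173  0.54209485] [-0.28289356 -0.17918721  0.51731007  0.78756172] dict_keys(['image', 'intrinsics', 'position', 'orientation'])
top [[473.57982505   0.         313.14062098]
 [  0.         473.57982505 198.45210665]
 [  0.           0.           1.        ]] [ 0.38442287 -0.06442857  1.06361502] [ 0.71413489  0.03095092 -0.04662079 -0.6977678 ] dict_keys(['image', 'intrinsics', 'position', 'orientation'])
```

View pics/side0.png

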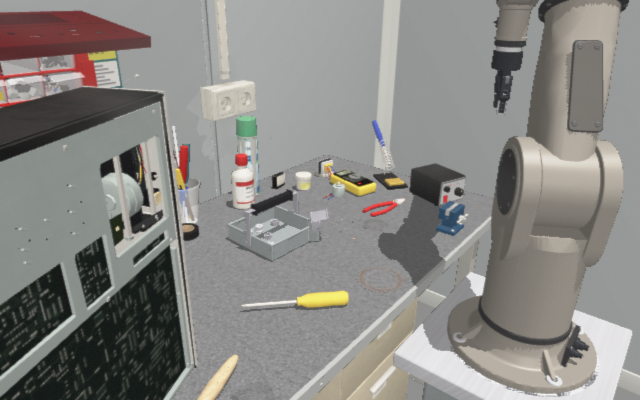

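View pics/top0.png

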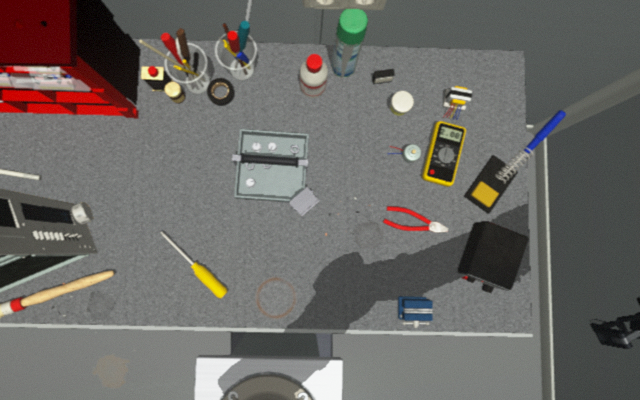

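```bash
cat > h.py <<'E'
import numpy as np, cv2
from scipy.spatial.transform import Rotation as R
from station import status, eyes
def RR(q): return R.from_quat([q[1],q[2],q[3],q[0]])
def ray(c,u,v):
    K=c["intrinsics"]; d=np.array([(u-K[0,2])/K[0,0],-(v-K[1,2])/K[1,1],-1.])
    return np.array(c["position"]),RR(c["orientation"]).apply(d)
def onz(c,u,v,z):
    p,d=ray(c,u,v); return p+d*(z-p[2])/d[2]
def proj(c,P):
    K=c["intrinsics"]; p=RR(c["orientation"]).inv().apply(np.array(P)-c["position"])
    return K[0,0]*p[0]/-p[2]+K[0,2], K[1,1]*-p[1]/-p[2]+K[1,2]
def snap(n,f,box=None,s=4):
    c=eyes.read_camera(n); im=c["image"][:,:,::-1]
    if box: x,y,w,h=box; im=cv2.resize(im[y:y+h,x:x+w],None,fx=s,fy=s,interpolation=cv2.INTER_CUBIC)
    cv2.imwrite("pics/"+f,im); return c
E
python3 -c "
from h import *
snap('top','t1.png',(220,110,130,120),5)
snap('side','s1.png',(215,180,130,90),6)"
```

```text
(no output)
```

View pics/t1.png

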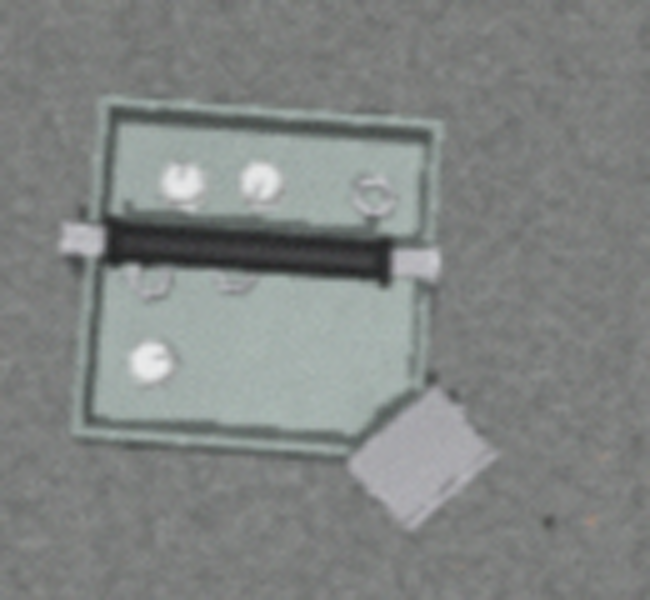

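View pics/s1.png

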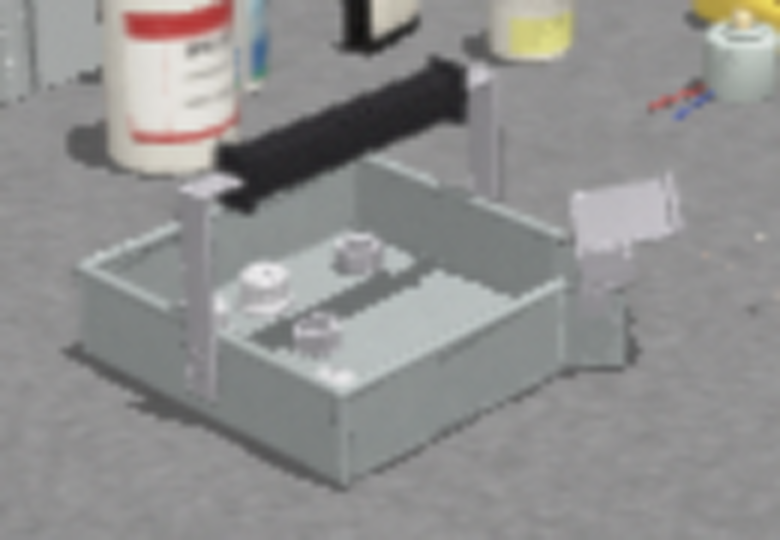

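```bash
python3 -c "
from h import *
c=eyes.read_camera('top')
f=lambda x,y,z:onz(c,(x+.5)/5-.5+220,(y+.5)/5-.5+110,z)
TL,TR,BL=f(102,98,.04),f(443,122,.04),f(72,437,.04)
print(TL,TR,BL,np.linalg.norm(TL-TR),np.linalg.norm(TL-BL),'centre',(TR+BL)/2)
d=TL-TR;print('yaw y',np.degrees(np.arctan2(d[1],d[0])));d=BL-TL;print(np.degrees(np.arctan2(d[1],d[0])))
L=f(105,242,.1),f(392,260,.1)
L=f(105,242,.105),f(392,260,.105);print('grip',L,(L[0]+L[1])/2, np.linalg.norm(L[0]-L[1]),np.degrees(np.arctan2(*(L[0]-L[1])[1::-1])))
for p in[(435,385),(497,457),(410,532),(347,462)]:print(f(*p,.062))
e=(f(497,457,.062)+f(410,532,.062))/2;print('end',e,e-(TR+BL)/2)
o=status.get_obs();print(o['eef_pos'],RR(o['tool_rot']).as_matrix())
for n,p in dict(cut=(0,0),).items():pass
for n,u,v in[('cut1',388,208),('cut2',448,228),('drv1',162,232),('drv2',227,296),('motor',412,153)]:print(n,onz(c,u,v,.01))
"
```

```text
[0.64696875 0.07853638 0.04      ] [ 0.64034162 -0.0718692   0.04      ] [0.49647067 0.08567414 0.04      ] 0.15055151785815943 0.15066724464191952 centre [0.56840614 0.00690247 0.04      ]
yaw y 87.47708196468344
177.2846362576333
grip (array([0.57004298, 0.06589767, 0.105     ]), array([ 0.56565608, -0.0517969 ,  0.105     ])) [0.56784953 0.00705038 0.105     ] 0.11777629954493403 87.86536888746613
[ 0.52016446 -0.07093745  0.062     ]
[ 0.48992604 -0.09803462  0.062     ]
[ 0.45708514 -0.06181969  0.062     ]
[ 0.48623886 -0.03434067  0.062     ]
end [ 0.47350559 -0.07992715  0.062     ] [-0.09490056 -0.08682962  0.022     ]
[ 0.28909896 -0.60964396  0.20153551] [[ 9.03550826e-01  4.28480727e-01 -4.14732800e-04]
 [ 4.28480925e-01 -9.03550514e-01  7.52494276e-04]
 [-5.23027402e-05 -8.57621918e-04 -9.99999631e-01]]
cut1 [ 0.48339442 -0.25485619  0.01      ]
cut2 [ 0.44168267 -0.38986752  0.01      ]
drv1 [0.41825674 0.24509815 0.01      ]
drv2 [0.28232668 0.09656571 0.01      ]
motor [ 0.61027585 -0.30906224  0.01      ]
```

```bash
cat >> h.py <<'E'
C=np.array([.568,.007]); A=np.radians(177.4)
X=np.array([np.cos(A),np.sin(A),0]); Y=np.array([-np.sin(A),np.cos(A),0]); P=(X+Y)/2**.5
def to(p,yaw=None,M=None):
    "shift & turn in tool axes to world tcp p, tool down with tool-x at yaw deg"
    o=status.get_obs(); T=RR(o['tool_rot'])
    if M is None and yaw is not None:
        a=np.radians(yaw); x=np.array([np.cos(a),np.sin(a),0]); z=np.array([0,0,-1.]); M=np.c_[x,np.cross(z,x),z]
    print('shift',T.inv().apply(np.array(p)-o['eef_pos']).round(4))
    if M is not None: print('turn',np.degrees((T.inv()*R.from_matrix(M)).as_rotvec()).round(2))
E
python3 -m jog '0.033 -0.033 0 0 0 -4 0; 0.066 -0.066 0 0 0 -8 0; 0.1 -0.1 0 0 0 -12 0; 0.135 -0.135 0 0 0 -17 0; 0.17 -0.17 0 0 0 -17 0' 40; python3 -c "
from h import *
print(X,Y,P); to([*(C+.131*P[:2]),.12],42.4); print(status.get_obs()['q'])"
```

```text
t: 0.75
eef_pos: [0.3703, -0.3816, 0.2021]
tool_rot: [0.0, 0.932, 0.362, 0.0]
contact_force: [1.2, -0.6, 0.2]
gripper_width: 0.144
[-0.99897057  0.04536299  0.        ] [-0.04536299 -0.99897057  0.        ] [-0.73845534 -0.67430239  0.        ]
shift [ 0.2773 -0.1532  0.082 ]
turn [ 0.02 -0.    0.1 ]
[ 0.79303293  0.2475939  -0.12976512  1.89047206  0.03761877  1.00550511
 -0.18206073]
```

```bash
python3 -m jog '0.042 -0.023 0.01 0 0 0 0; 0.084 -0.046 0.02 0 0 0 0; 0.126 -0.069 0.03 0 0 0 0; 0.168 -0.092 0.04 0 0 0 0; 0.21 -0.116 0.06 0 0 0 0'; python3 -c "
from h import *
to([*(C+.131*P[:2]),.10],42.4); print(status.get_obs()['q'])"
```

```text
t: 1.25
eef_pos: [0.4478, -0.1567, 0.1437]
tool_rot: [0.001, 0.932, 0.361, 0.001]
contact_force: [1.2, 0.2, -0.5]
gripper_width: -0.001
shift [ 0.0681 -0.04    0.0437]
turn [ 0.16 -0.1  -0.04]
[ 0.45384925  0.23471355 -0.28378036  2.06814023  0.08758286  0.84639325
 -0.71185142]
```

```bash
python3 -m jog '0.036 -0.021 0.02 0 0 0 0; 0.067 -0.04 0.043 0 0 0 0; 0.067 -0.04 0.043 0 0 0 0; 0.067 -0.04 0.043 0 0 0 0'; python3 -c "
from h import *
to([*(C+.131*P[:2]),.032],42.4);snap('top','t2.png',(220,110,130,120),5)
snap('side','s2.png',(215,150,150,110),5)"
```

```text
t: 1.65
eef_pos: [0.4686, -0.083, 0.0995]
tool_rot: [-0.0, 0.932, 0.362, -0.001]
contact_force: [0.2, -0.2, 0.7]
gripper_width: 0.001
shift [0.0032 0.0007 0.0675]
turn [-0.06  0.05  0.1 ]
```

View pics/s2.png

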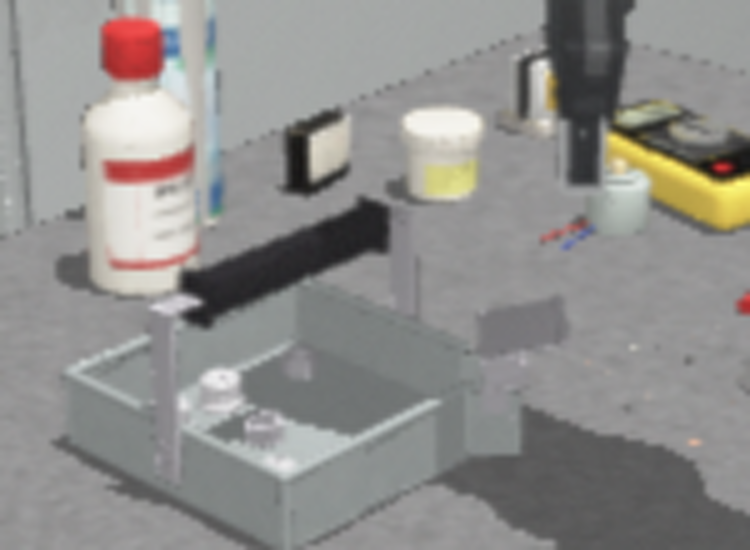

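View pics/t2.png

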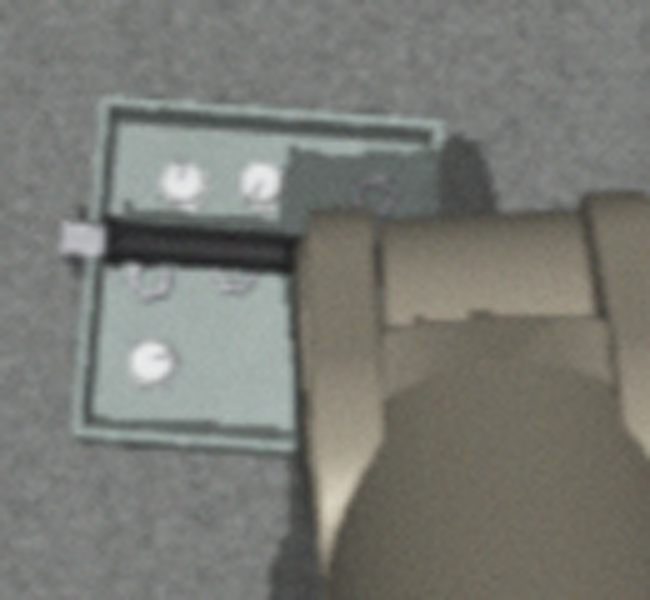

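```bash
python3 -m jog '0.002 0 0.02 0 0 0 0; 0.003 0 0.035 0 0 0 0; 0.003 0 0.043 0 0 0 0; 0.003 0 0.051 0 0 0 0; 0.003 0 0.058 0 0 0 0'; python3 -c "
from h import *
to([*(C+.131*P[:2]),.032],42.4);snap('side','s3.png',(215,150,150,110),5)"
```

```text
t: 2.25
eef_pos: [0.4713, -0.0824, 0.0419]
tool_rot: [0.0, 0.933, 0.361, 0.0]
contact_force: [0.1, -0.1, 0.1]
gripper_width: -0.003
shift [ 0.0007 -0.0009  0.0099]
turn [ 0.05 -0.02 -0.11]
```

View pics/s3.png

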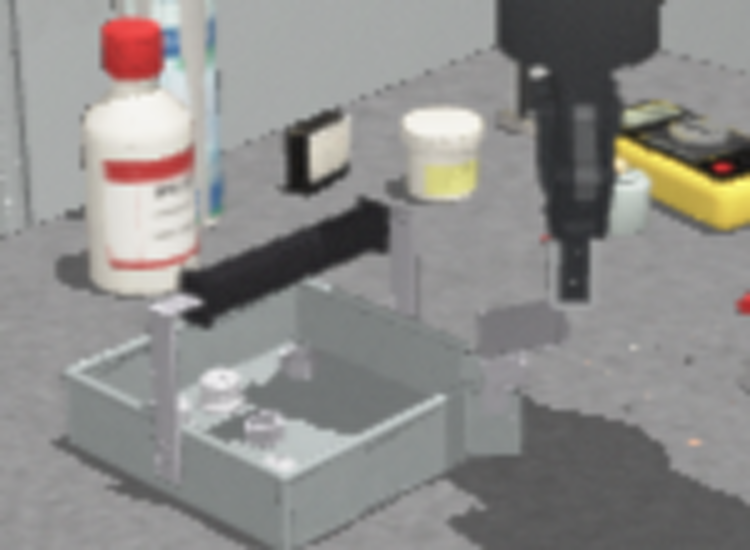

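```bash
python3 -c "
from h import *
c=eyes.read_camera('side');o=status.get_obs()
print('tcp',proj(c,o['eef_pos']))
for r,z in((125,.062),(129,.062),(89,.062),(95,.04),(108,.003)):
  print(r,proj(c,[*(C+r/1e3*P[:2]),z]))
# crop corner measurements, rim corner near: tray corner (-x... )
for a,b in((1,-1),(-1,-1),(-1,1)): print(a,b,proj(c,[*(C+.075*(a*X+b*Y)[:2]),.04]))
"
```

```text
tcp (np.float64(328.19202682869206), np.float64(222.42705073541657))
125 (np.float64(325.473702316508), np.float64(214.65963295783848))
129 (np.float64(327.1681837699532), np.float64(214.63347218728111))
89 (np.float64(310.19215641006707), np.float64(214.89556178161334))
95 (np.float64(312.6690491268482), np.float64(223.22891040363416))
108 (np.float64(317.9533122397078), np.float64(236.91755924329505))
1 -1 (np.float64(271.0879086690805), np.float64(246.17469391257413))
-1 -1 (np.float64(227.01576934368563), np.float64(224.63759483280225))
-1 1 (np.float64(273.53462615971586), np.float64(205.19361533034373))
```

```bash
python3 -c "
from h import *
c=eyes.read_camera('side');o=status.get_obs()
p,d=ray(c,329.6,209.6)
for z in(.04,.05,.06,.07,.08): print(p+d*(z-p[2])/d[2])
print('init tip',proj(c,[.289,-.61,.202]),proj(c,[.289,-.61,.217]))
print(o['contact_force'],o['eef_pos'],o['q'])
snap('side','s4.png',(290,120,80,120),5)
"
```

```text
[ 0.51371777 -0.14344773  0.04      ]
[ 0.50085556 -0.12636113  0.05      ]
[ 0.48799334 -0.10927453  0.06      ]
[ 0.47513113 -0.09218792  0.07      ]
[ 0.46226892 -0.07510132  0.08      ]
init tip (np.float64(495.29664957364884), np.float64(125.8415080065799)) (np.float64(496.1719704347088), np.float64(120.60881800560442))
[-0.72446512  1.3609443  -0.63330448] [ 0.47092442 -0.0818257   0.04183588] [ 0.28370677  0.40709094 -0.28971261  2.13262763  0.19429249  0.62650025
 -0.97326486]
```

View pics/s4.png

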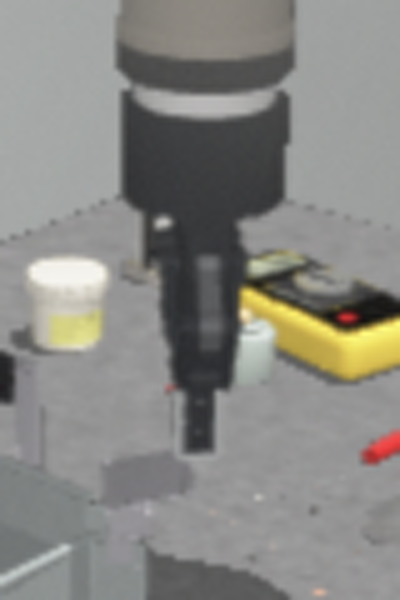

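```bash
python3 -c "
import cv2
a=cv2.imread('pics/top0.png')[290:370,560:640];b=cv2.imread('pics/side0.png')[40:120,470:550]
cv2.imwrite('pics/i0.png',cv2.hconcat([cv2.resize(x,None,fx=5,fy=5,interpolation=cv2.INTER_CUBIC) for x in(a,b)]))
from h import *
c=eyes.read_camera('top');print(proj(c,[.289,-.61,.215]))"
```

```text
(np.float64(606.7288450113829), np.float64(311.10766349519906))
```

View pics/i0.png

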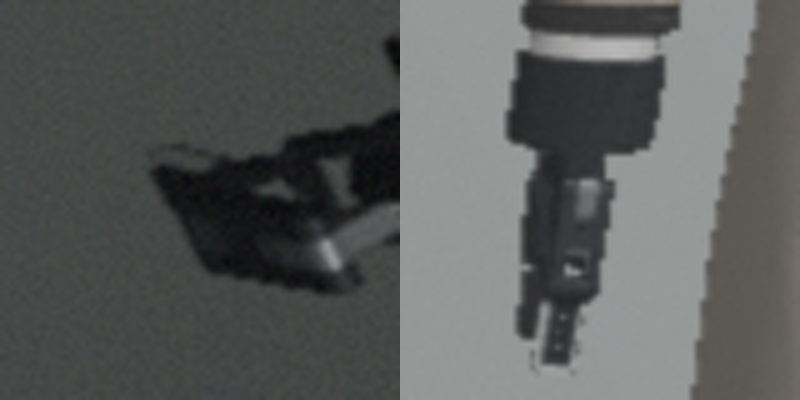

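```bash
python3 -m jog '0 0 0.005 0 0 0 0; 0 0 0.01 0 0 0 0; 0 0 0.01 0 0 0 0'; python3 -c "
from h import *
snap('side','s5.png',(290,150,80,100),6);print(status.get_obs()['contact_force'])
"
```

```text
t: 2.8
eef_pos: [0.4709, -0.0816, 0.0315]
tool_rot: [-0.0, 0.932, 0.361, -0.0]
contact_force: [-0.1, -0.1, 1.6]
gripper_width: -0.004
[1.43421132 0.22080542 1.30428444]
```

View pics/s5.png

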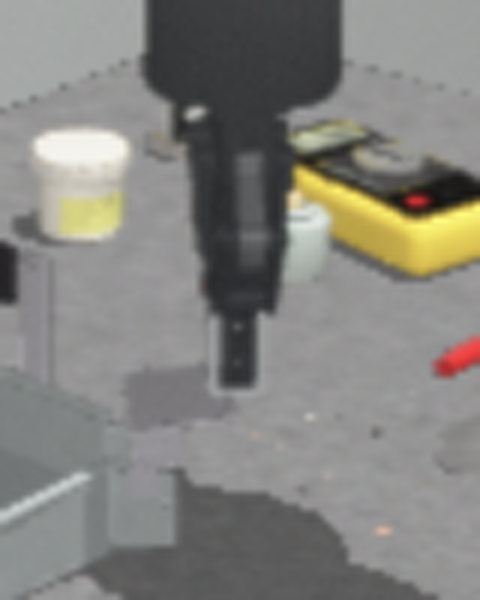

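```bash
python3 -m jog '0 0 0.005 0 0 0 0; 0 0 0.01 0 0 0 0; 0 0 0.01 0 0 0 0'; python3 -c "
from h import *
c=snap('side','s6.png',(290,150,80,100),6);print(status.get_obs()['contact_force'])
f=lambda P:[((a-o+.5)*6-.5) for a,o in zip(proj(c,P),(290,150))]
for p in[(.520,-.071),(.490,-.098),(.457,-.062),(.486,-.034)]: print(f([*p,.062]))
"
```

```text
t: 3.15
eef_pos: [0.4706, -0.0817, 0.0212]
tool_rot: [-0.0, 0.932, 0.361, -0.0]
contact_force: [-0.8, -0.7, 1.2]
gripper_width: -0.004
[-0.87332178  0.00339597  1.37143821]
[np.float64(118.3220498828781), np.float64(364.48605879119776)]
[np.float64(219.06553954672904), np.float64(363.2956901351109)]
[np.float64(229.1408841227808), np.float64(417.27918997679967)]
[np.float64(124.6010226053537), np.float64(420.24904088306675)]
```

View pics/s6.png

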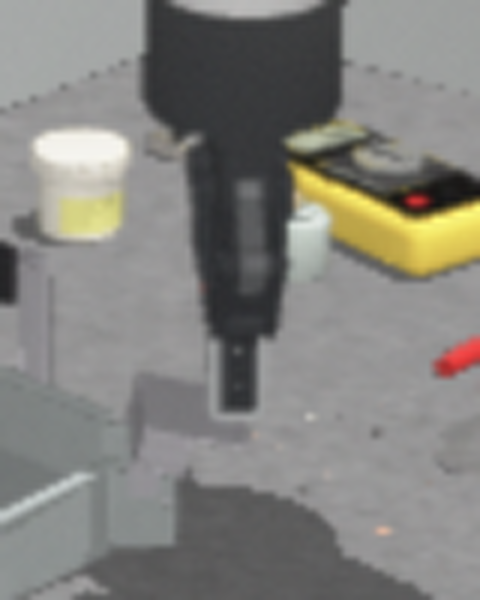

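```bash
python3 -m jog '0 0 0.006 0 0 0 0; 0 0 0.012 0 0 0 0; 0 0 0.015 0 0 0 0; 0 0 0.015 0 0 0 0'; python3 -c "
from h import *
c=snap('side','s7.png',(290,150,80,100),6);print(status.get_obs()['contact_force'])
"
```

```text
t: 3.6
eef_pos: [0.4708, -0.0812, 0.0062]
tool_rot: [-0.0, 0.932, 0.362, -0.0]
contact_force: [-0.2, 0.2, 0.3]
gripper_width: 0.003
[-0.77207965  1.16009755  0.22887237]
```

View pics/s7.png

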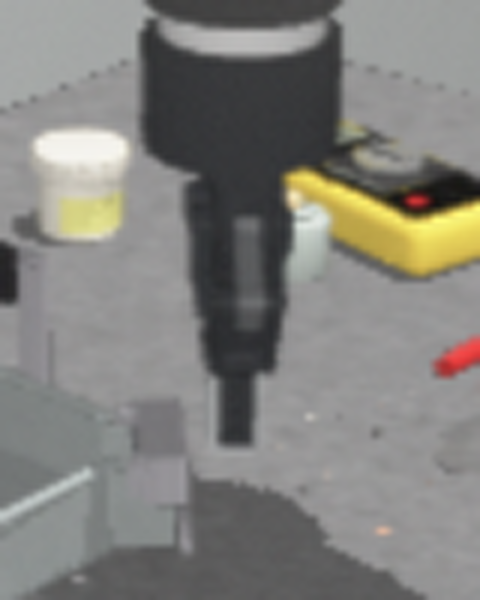

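```bash
python3 -m jog '0 0 -0.045 0 0 0 0; 0 0 -0.09 0 0 0 0.04; 0 0 -0.135 0 0 -8 0.085; 0 0 -0.165 0 0 -16 0.085; 0 0 -0.165 0 0 -24 0.085'; python3 -c "
from h import *
to([*C,.17],87.4)
c=snap('side','s8.png',(215,150,150,110),5);print(status.get_obs()['q'])
"
```

```text
t: 4.15
eef_pos: [0.4744, -0.0816, 0.1767]
tool_rot: [0.003, 0.835, 0.55, 0.003]
contact_force: [0.7, 0.1, 0.3]
gripper_width: 0.677
shift [0.1184 0.0508 0.0074]
turn [  0.53  -0.03 -20.7 ]
[ 0.40822961  0.21354817 -0.41567894  2.01980711  0.10897869  0.92318346
 -0.46449727]
```

View pics/s8.png

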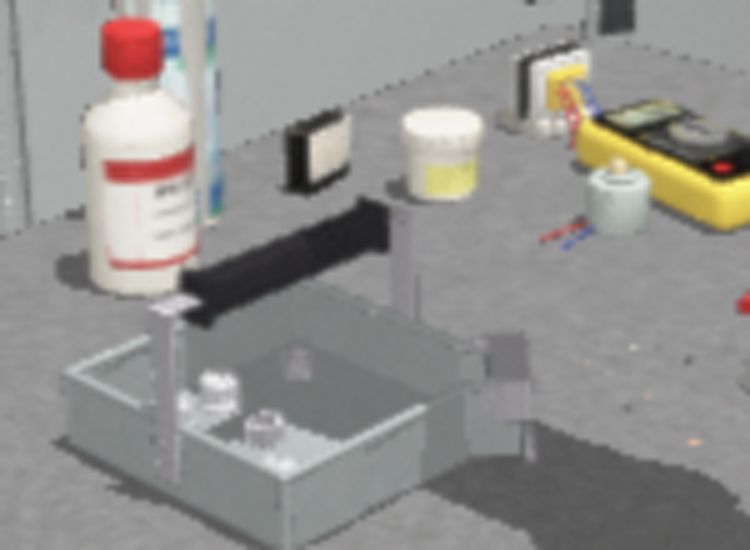

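```bash
python3 -m jog '0.035 0.015 0 0 0 -5 0.085; 0.07 0.03 0 0 0 -10 0.085; 0.1 0.043 0 0 0 -15 0.085; 0.118 0.051 0 0 0 -20.5 0.085; 0.118 0.051 0 0 0 -20.5 0.085'; python3 -c "
from h import *
to([*C,.12],87.4)
c=snap('side','s9.png',(215,120,150,130),5);print(status.get_obs()['q'])
snap('top','t9.png')"
```

```text
t: 4.7
eef_pos: [0.5663, 0.0092, 0.1712]
tool_rot: [-0.001, 0.725, 0.689, 0.001]
contact_force: [-0.5, -0.0, 0.5]
gripper_width: 0.996
shift [-0.0022  0.0019  0.0512]
turn [-0.01 -0.13 -0.36]
[ 0.27237045  0.37444777 -0.49525842  1.82696646  0.20770438  0.9928939
 -0.36387928]
```

View pics/s9.png

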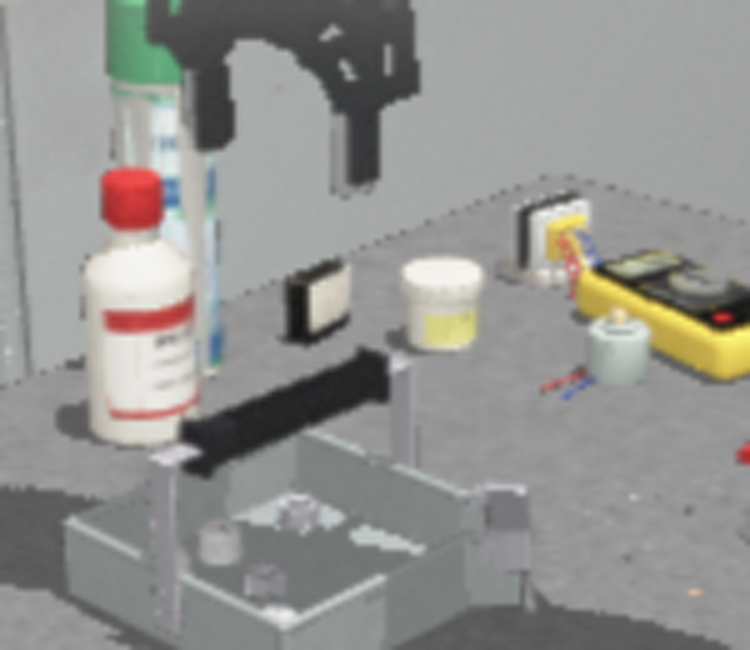

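View pics/t9.png

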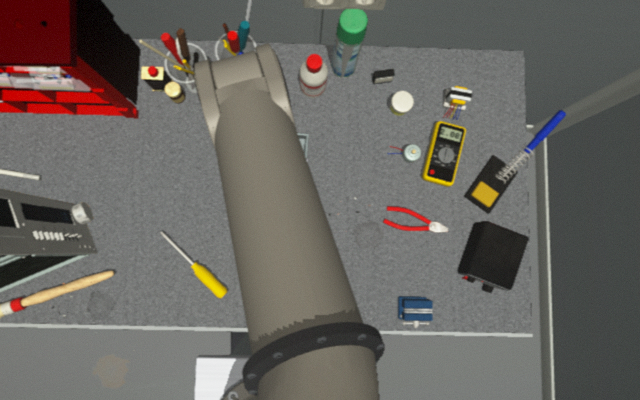

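```bash
python3 -c "
from h import *
c=eyes.read_camera('side')
for z in(.107,.171,.184,.2,.21,.22): print(z,proj(c,[.5663,.0092,z]))
"
```

```text
0.107 (np.float64(271.5154190612441), np.float64(198.34283156785443))
0.171 (np.float64(270.7394517791882), np.float64(172.1874519609386))
0.184 (np.float64(270.5771951644604), np.float64(166.71829952361588))
0.2 (np.float64(270.37526782735756), np.float64(159.9119736938137))
0.21 (np.float64(270.2477966313044), np.float64(155.61532665879324))
0.22 (np.float64(270.1193375278051), np.float64(151.28538041790625))
```

```bash
python3 -m jog '-0.002 0.002 0.03 0 0 0 0.085; -0.002 0.002 0.06 0 0 0 0.085; -0.002 0.002 0.09 0 0 0 0.085; -0.002 0.002 0.11 0 0 0 0.085; -0.002 0.002 0.127 0 0 0 0.085'; python3 -c "
from h import *
to([*C,.045],87.4)
c=snap('side','s10.png',(215,120,150,130),5)"
```

```text
t: 5.35
eef_pos: [0.5654, 0.0022, 0.0435]
tool_rot: [-0.0, 0.727, 0.686, -0.001]
contact_force: [-0.0, -0.6, 0.6]
gripper_width: 0.997
shift [ 0.0049  0.0024 -0.0015]
turn [-0.11  0.07 -0.75]
```

View pics/s10.png

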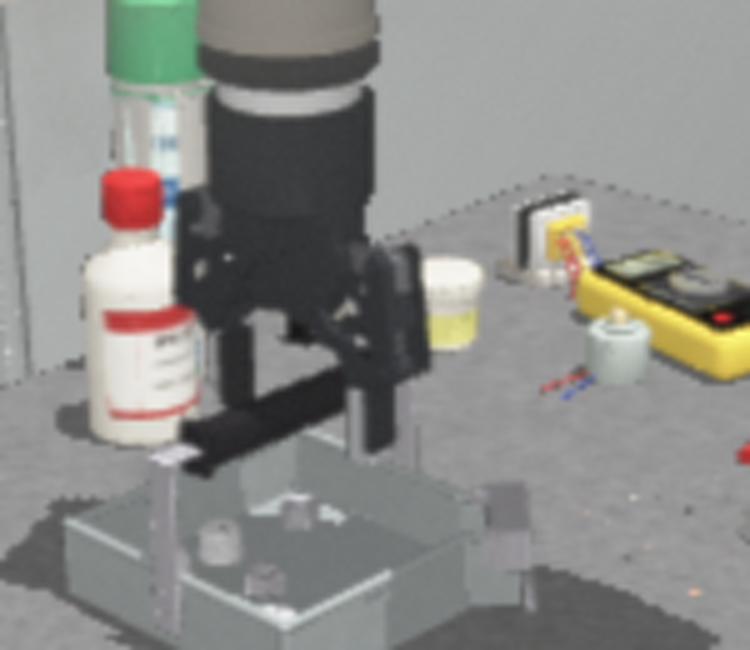

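```bash
python3 -m jog '0.005 0.002 0 0 0 -0.7 0.085; 0.005 0.002 0 0 0 -0.7 0; 0.005 0.002 0 0 0 -0.7 0; 0.005 0.002 0 0 0 -0.7 0; 0.005 0.002 0 0 0 -0.7 0' 100;python3 -m jog '0 0 0 0 0 0 0; 0 0 0 0 0 0 0; 0 0 0 0 0 0 0; 0 0 0 0 0 0 0'; python3 -c "
from h import *
to([*C,.045],87.4);print(status.get_obs()['contact_force'])
c=snap('side','s11.png',(215,120,150,130),5)"
```

```text
t: 5.9
eef_pos: [0.5696, 0.0087, 0.0455]
tool_rot: [0.0, 0.722, 0.692, 0.0]
contact_force: [0.7, 0.6, -0.3]
gripper_width: 0.323
t: 6.3
eef_pos: [0.5697, 0.0088, 0.0454]
tool_rot: [0.0, 0.722, 0.692, 0.0]
contact_force: [-1.1, -0.1, 5.6]
gripper_width: 0.162
shift [-0.0019 -0.0017  0.0004]
turn [0.05 0.   0.16]
[-1.1458664  -0.08570184  5.62145441]
```

View pics/s11.png

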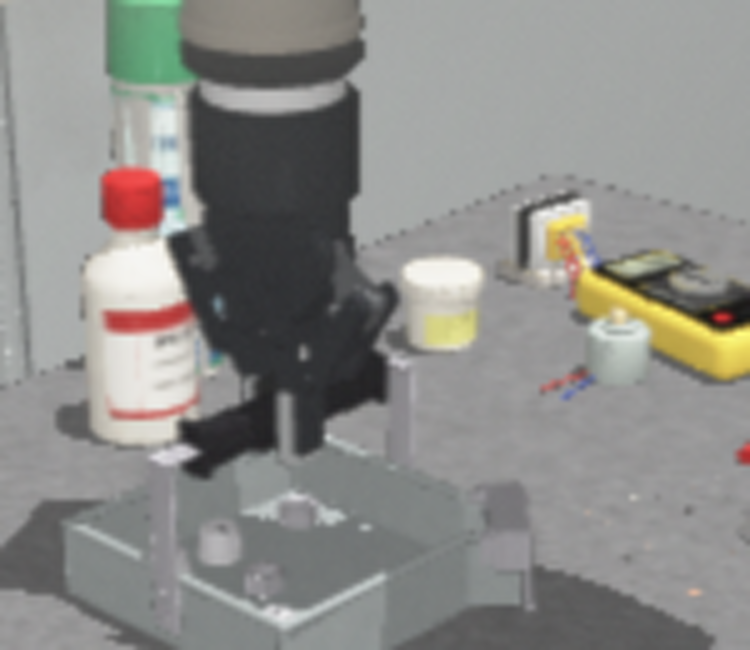

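```bash
python3 -m jog '0 0 -0.015 0 0 0 0; 0 0 -0.04 0 0 0 0; 0 0 -0.07 0 0 0 0; 0 0 -0.1 0 0 0 0; 0 0 -0.13 0 0 0 0' 110;python3 -m jog '0 0 -0.02 0 0 0 0; 0 0 -0.03 0 0 0 0; 0 0 -0.03 0 0 0 0; 0 0 -0.03 0 0 0 0'; python3 -c "
from h import *
o=status.get_obs()
print(o['contact_force'],o['torque'],o['q'])
T=RR(o['tool_rot'])
n=np.cross([0,0,1],P); print('tilt axis in tool',T.inv().apply(n), 'P in tool',T.inv().apply(P))
c=snap('side','s12.png',(215,60,150,130),5)"
```

```text
t: 6.85
eef_pos: [0.5679, 0.0088, 0.1757]
tool_rot: [-0.001, 0.722, 0.692, -0.001]
contact_force: [0.7, -0.2, -5.9]
gripper_width: 0.159
t: 7.25
eef_pos: [0.5682, 0.0086, 0.2036]
tool_rot: [-0.001, 0.722, 0.692, -0.001]
contact_force: [0.4, 0.4, -6.0]
gripper_width: 0.158
[ 0.42338044  0.36321126 -5.99952661] [-0.08043413  0.03682432 -0.01344922] [ 0.28100099  0.34697675 -0.50742264  1.78439197  0.19014484  1.06114845
 -0.33714516]
tilt axis in tool [-0.7092188   0.70498708 -0.00137845] P in tool [-0.70498837 -0.7092166   0.0017907 ]
```

View pics/s12.png

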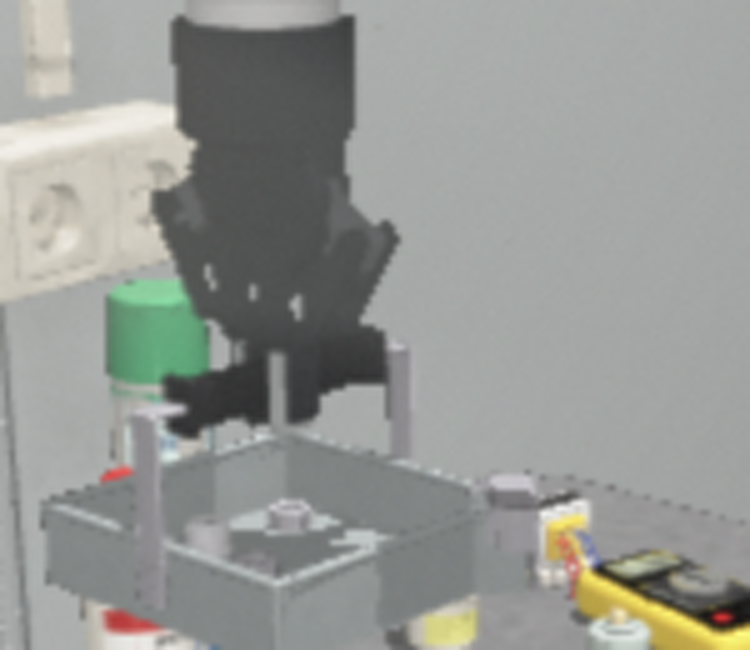

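```bash
python3 -m jog '0 0 -0.01 -1.5 1.5 0 0; 0 0 -0.02 -4 4 0 0; 0 0 -0.03 -6.5 6.5 0 0; 0 0 -0.04 -9.5 9.5 0 0; 0 0 -0.05 -12 12 0 0';python3 -c "
from h import *
o=status.get_obs();T=RR(o['tool_rot'])
print(o['contact_force'],o['torque'],o['q'],'tilt',T.apply([0,0,-1]))
c=snap('side','s13.png',(195,30,190,150),4)"
```

```text
t: 7.8
eef_pos: [0.5679, 0.0084, 0.2534]
tool_rot: [0.002, 0.714, 0.684, 0.147]
contact_force: [0.5, 0.6, -6.1]
gripper_width: 0.155
[ 0.53759568  0.58764229 -6.12985838] [-0.51890913  0.6020143   0.03682722] [ 0.51483651  0.1923647  -0.57953865  1.89953738 -0.11315184  0.85659558
 -0.02237413] tilt [-0.21348942 -0.19879245  0.95650605]
```

View pics/s13.png

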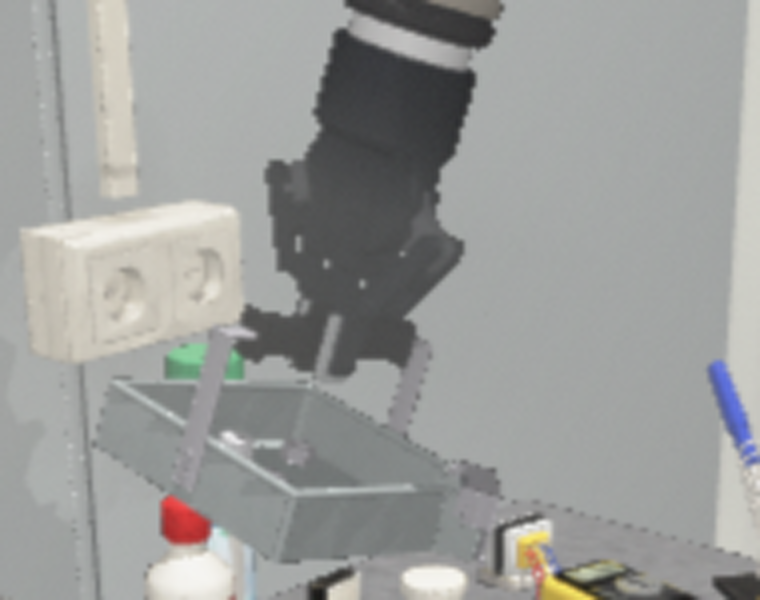

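```bash
python3 -m jog '0 0 0 -2.5 2.5 0 0; 0 0 0 -5 5 0 0; 0 0 0 -8 8 0 0; 0 0 0 -11 11 0 0; 0 0 0 -14 14 0 0';python3 -m jog '0 0 0 -1 1 0 0; 0 0 0 -1 1 0 0; 0 0 0 -1 1 0 0; 0 0 0 -1 1 0 0; 0 0 0 -1 1 0 0'; python3 -c "
from h import *
o=status.get_obs();T=RR(o['tool_rot'])
print(o['contact_force'],o['torque'],o['q'],'tilt',T.apply([0,0,-1]),np.degrees(np.arccos(-T.as_matrix()[2,2])))
c=snap('side','s14.png',(195,30,190,150),4);snap('top','t14.png')"
```

```text
t: 8.35
eef_pos: [0.568, 0.0092, 0.2534]
tool_rot: [0.006, 0.685, 0.657, 0.315]
contact_force: [-0.1, 0.9, -6.2]
gripper_width: 0.162
t: 8.85
eef_pos: [0.5695, 0.0096, 0.2551]
tool_rot: [0.007, 0.682, 0.654, 0.327]
contact_force: [-0.4, -0.1, -6.1]
gripper_width: 0.157
[-0.42839485 -0.14733571 -6.12296295] [-0.97006598  1.14966632 -0.03644185] [ 0.84008114  0.15938972 -0.70515211  2.09597334 -0.74603757  0.62113218
  0.67524204] tilt [-0.45469421 -0.41857392  0.78616096] 38.171819539809576
```

View pics/s14.png

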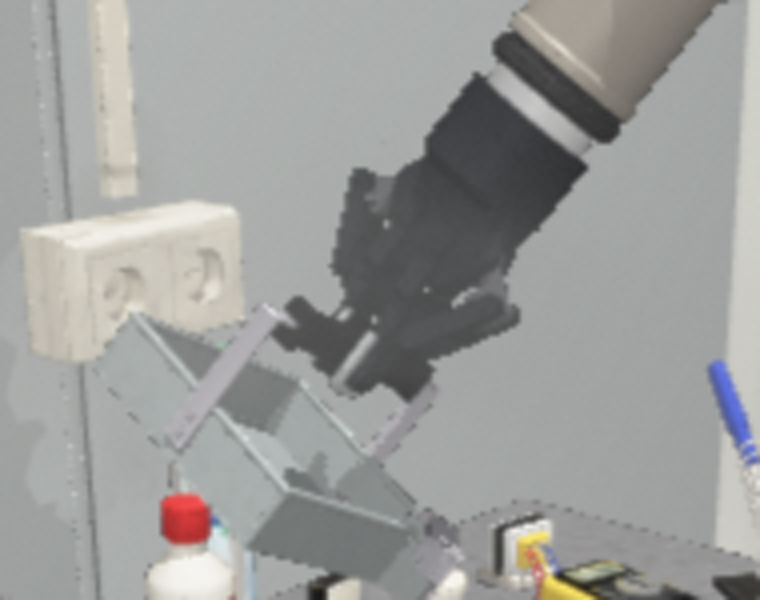

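View pics/t14.png

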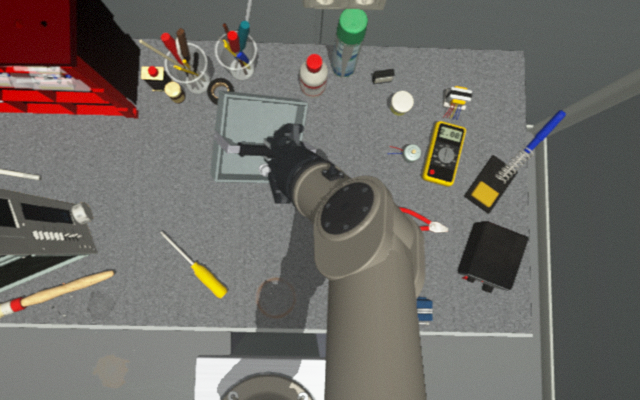

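```bash
python3 -m jog '0 0 0 -1 1 0 0; 0 0 0 -2 2 0 0; 0 0 0 -2.5 2.5 0 0; 0 0 0 -2.5 2.5 0 0; 0 0 0 -2.5 2.5 0 0';python3 -m jog '0 0 0 0 0 0 0; 0 0 0 0 0 0 0; 0 0 0 0 0 0 0; 0 0 0 0 0 0 0; 0 0 0 0 0 0 0';python3 -m jog '0 0 0 0 0 0 0; 0 0 0 0 0 0 0; 0 0 0 0 0 0 0; 0 0 0 0 0 0 0; 0 0 0 0 0 0 0'; python3 -c "
from h import *
o=status.get_obs();T=RR(o['tool_rot'])
print(o['contact_force'],'tilt',T.apply([0,0,-1]),np.degrees(np.arccos(-T.as_matrix()[2,2])))
c=snap('side','s15.png',(210,90,110,90),7);snap('top','t15.png',(200,70,130,150),4)"
```

```text
t: 9.45
eef_pos: [0.5694, 0.0089, 0.255]
tool_rot: [0.008, 0.675, 0.647, 0.356]
contact_force: [-0.2, -1.3, -6.2]
gripper_width: 0.16
t: 9.95
eef_pos: [0.5693, 0.0089, 0.2549]
tool_rot: [0.008, 0.675, 0.647, 0.356]
contact_force: [-0.5, -0.1, -5.5]
gripper_width: 0.157
t: 10.45
eef_pos: [0.5693, 0.0089, 0.2549]
tool_rot: [0.008, 0.675, 0.647, 0.356]
contact_force: [-0.9, 0.2, -5.2]
gripper_width: 0.155
[-0.94164345  0.16872336 -5.20075088] tilt [-0.49013354 -0.45020471  0.74638116] 41.722132755320594
```

View pics/s15.png

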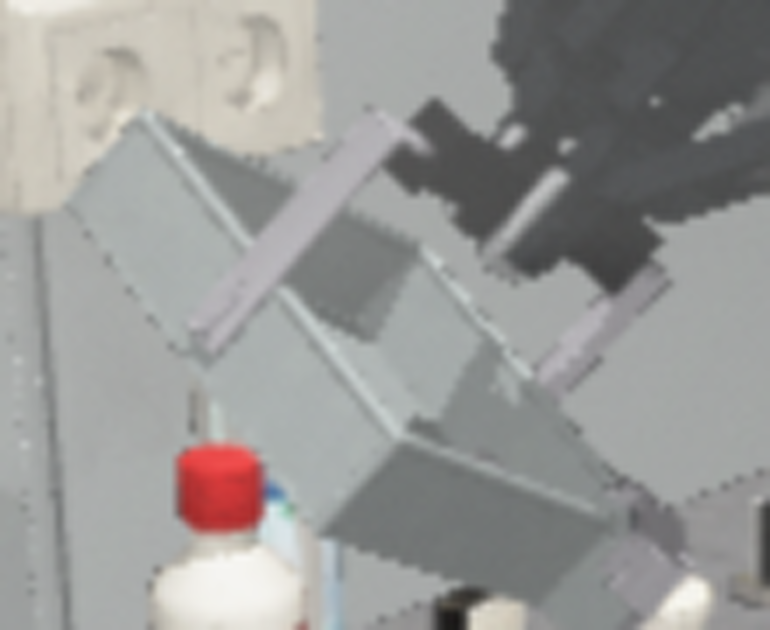

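View pics/t15.png

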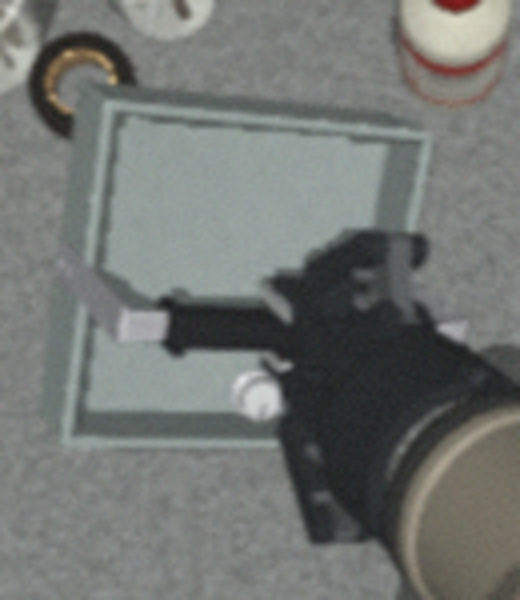

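```bash
cat > m.py <<'E'
from h import *
c=eyes.read_camera('top');s=eyes.read_camera('side');o=status.get_obs();T=RR(o['tool_rot']).as_matrix()
z=-T[:,2]; x=-T[:,1]; y=np.cross(z,x)
# tool y ~ tray -x  (tray x = world -x)
M=np.c_[x,y,z]; print(M.round(3))
g=o['eef_pos']+z*.049; O=g-M@[0,0,.096]
f=lambda c,P,o,k:[round(float((a-b+.5)*k-.5)) for a,b in zip(proj(c,O+M@np.array(P)),o)]
for P in((-.075,-.075,.04),(-.075,.075,.04),(.075,-.075,.04)): print(P,f(c,P,(200,70),4),f(s,P,(210,90),7))
lip=O+M@[.0765,.0765,.003];print('grip',g,'lip',lip)
for u,v in((258,393),):
    p,d=ray(c,(u+.5)/4-.5+200,(v+.5)/4-.5+70)
    p=M.T@(p-O);d=M.T@d
    for h in (.0137,.0215):
        q=p+d*(h-p[2])/d[2];print(q,'dist gather',np.linalg.norm([q[0]-.0595,q[1]-.0595,.0]))
E
python3 m.py
```

```text
[[-0.867  0.09  -0.49 ]
 [ 0.164 -0.878 -0.45 ]
 [-0.471 -0.471  0.746]]
(-0.075, -0.075, 0.04) [102, 101] [128, 114]
(-0.075, 0.075, 0.04) [428, 132] [411, 250]
(0.075, -0.075, 0.04) [58, 444] [387, 446]
grip [ 0.54525033 -0.01318961  0.29148105] lip [ 0.53136371 -0.02594925  0.15006728]
[0.05976714 0.02696906 0.0137    ] dist gather 0.03253203679319732
[0.05677155 0.02327924 0.0215    ] dist gather 0.03632337470506932
```

```bash
python3 -m jog '0 0 0 0 0 0 0; 0 0 0 0 0 0 0; 0 0 0 0 0 0 0; 0 0 0 0 0 0 0; 0 0 0 0 0 0 0'
cat >> m.py <<'E'
print('patch')
p,d=ray(s,(505+.5)/7-.5+210,(383+.5)/7-.5+90);p=M.T@(p-O);d=M.T@d
q=p+d*(.072-p[1])/d[1];print(q)
for h in(.006,.016): print(p+d*(h-p[2])/d[2])
im=s['image'][125:165,245:305,::-1];cv2.imwrite('pics/s16.png',cv2.resize(cv2.convertScaleAbs(im,alpha=1.7,beta=-60),None,fx=12,fy=12,interpolation=cv2.INTER_CUBIC))
print(status.get_obs()['joint_vel'].round(4))
E
python3 m.py
```

```text
t: 11.15
eef_pos: [0.5693, 0.0088, 0.2549]
tool_rot: [0.008, 0.675, 0.647, 0.356]
contact_force: [0.0, 0.1, -5.6]
gripper_width: 0.157
[[-0.867  0.09  -0.49 ]
 [ 0.164 -0.878 -0.45 ]
 [-0.471 -0.471  0.746]]
(-0.075, -0.075, 0.04) [102, 101] [128, 114]
(-0.075, 0.075, 0.04) [428, 132] [411, 250]
(0.075, -0.075, 0.04) [58, 444] [387, 446]
grip [ 0.54524796 -0.01318227  0.29148358] lip [ 0.53136198 -0.02593977  0.15006956]
[0.05976566 0.02697881 0.0137    ] dist gather 0.03252227972813234
[0.05677004 0.02328883 0.0215    ] dist gather 0.03631393093976038
patch
[-0.00834325  0.072       0.03708892]
[-0.08245883  0.18245571  0.006     ]
[-0.05861895  0.14692674  0.016     ]
[-0.0001 -0.0018 -0.0004  0.0001  0.0086  0.0021  0.0051]
```

View pics/s16.png

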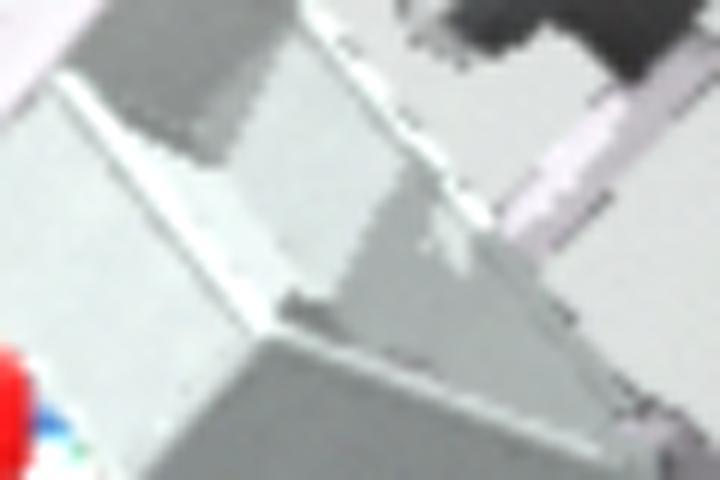

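```bash
cat >> m.py <<'E'
print('gate')
for r in(.112,):
  for w in(-.025,.025):
    for h in(.044,.004): print(w,h,f(s,[r*.7071-w*.7071,r*.7071+w*.7071,h],(250,130),10))
cv2.imwrite('pics/s17.png',cv2.resize(s['image'][130:190,250:330,::-1],None,fx=10,fy=10,interpolation=cv2.INTER_CUBIC))
E
python3 m.py|sed -n '/gate/,$p'|tail -4
```

```text
-0.025 0.044 [572, 428]
-0.025 0.004 [452, 556]
0.025 0.044 [562, 352]
0.025 0.004 [447, 474]
```

View pics/s17.png

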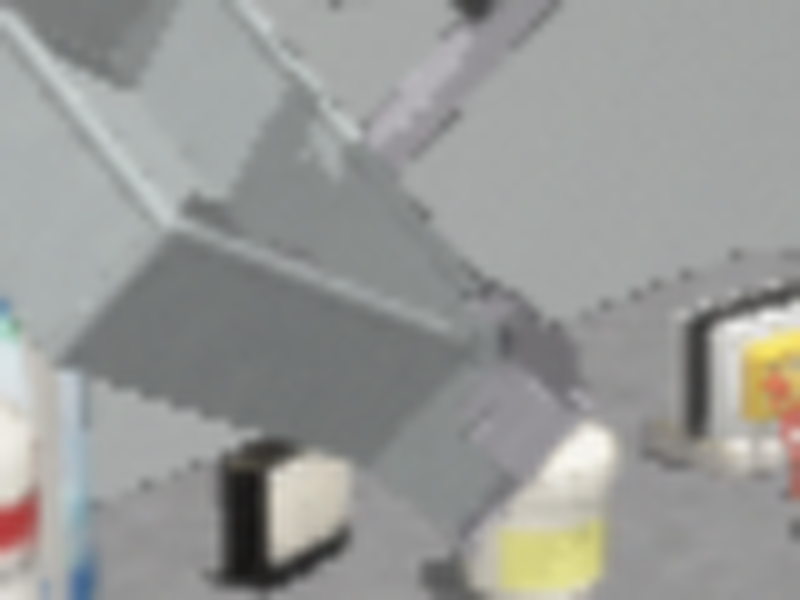

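```bash
python3 -c "
from station import workorder,status
print(workorder.hand_in()); print(status.get_obs()['t'])"
```

```text
the job is handed in; nothing more can be done
None
the job is handed in; nothing more can be done
```

I snapped the gate shut by pressing down on its leaf with the closed fingers while the tray stood on the bench. Then I gripped the handle with 110 N, lifted the tray level and tipped it to 42° towards the spout. I handed the job in at about 11 s with the tray held still; no verdict was reported.

**Final checks:**
- **Height and tilt:** the lip is at about 0.15 m, the grip at about 0.29 m and the tilt is 41.7°. These come from a tray model whose rim corners matched both cameras to within about 12 mm.
- **Gate:** the leaf edge in the side picture agrees with the predicted shut position. It looked shut right after the press and after the lift too.
- **Parts:** only one knob is visible, about 35 mm from `gather`. The visible floor and walls are empty. The other five are hidden behind the gripper and the near wall, so I take it that they are in the corner but could not see them.
- **Other things:** the screwdriver, motor and cutters looked unmoved by eye in the last wide top view, with the cutters partly behind the arm. I did not measure their positions again.

**One disagreement:** the visible fingertips sat about 30 mm higher than the reported TCP. The first push on the gate therefore stopped short, and I corrected for the offset by sight and contact in the push and the grasp.

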